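# Mount the bench magnifier on its keyed column and swing it over the board

### The job

Slide the magnifier's collar over the top of the upright column, with the collar's notch passing the small key on the shaft, and lower it without letting it drop until it sits fully down on the column's flange. Let go of it there, and only then swing the lens round so that it ends up centred over the circuit board, with the magnifier still seated. Leave the loose things lying around the bench where they are.

Things in the scene. Friction and masses are not known exactly. Their poses are not given: they have to be found in the camera images.
- magnifier: Loose bench magnifier, 0.48 kg, 221 mm long, lying flat on the bench. Origin: underside of its collar, on the bore axis, where it balances; x along the arm to the lens, z up. Collar: aluminium block 45 mm tall, x -34 to 24 mm, 44 mm wide in y (flat sides to grip), with an upright octagonal through bore 29 mm across. Behind it a steel counterweight, 33 mm in diameter, to x = -66 mm.
- notch (a point): Top end of the collar's keyway, at x = -19 mm, 45 mm above the underside: a full-height notch 11 mm wide that opens off the bore towards the magnifier's -x, to 24 mm from the bore axis. It must pass over the column's key.
- lens (a point): Centre of the lens, 115 mm from the bore axis along the arm, 15 mm above the magnifier's underside. Its white ring is 80 mm outside, 60 mm inside, 30 mm tall from the underside. The dark arm between collar and ring is 16 mm wide, 10 to 22 mm above the underside.
- column: Fixed upright column on a 90 mm square, 12 mm thick base plate with a 26 mm wide tongue to x = -65 mm, below the key; origin on its axis at bench level. A round flange, 64 mm in diameter, has its top at z = 80 mm. Above it stands the bare shaft, 26 mm in diameter, straight to z = 139 mm, then tapering to 14 mm at its top at z = 149 mm.
- key (a point): Top of the key on the shaft, 17 mm from the axis towards the column's -x: a tab 7 mm wide, z = 130 to 138 mm, sticking out to 21 mm from the axis. The collar passes it only with the magnifier's x along the column's x; seated on the flange, the collar's top lies 5 mm below the key and the magnifier turns freely.
- stop (a point): Centre of the top of the column's flange, 80 mm above the bench, where the collar's underside sits; axes as the column's.
- board_centre (a point): Centre of the green circuit board in its fixed black holder (104 x 84 mm, at most 31 mm high), beside the column about 115 mm from its axis, on one side or the other; the point is on the board's top face, 22 mm above the bench.
- tray: Fixed black divided parts tray, 104 x 84 x 26 mm, on the column's other side; origin at the centre of its underside. Not the place for the lens.
- spool: Loose blue solder reel standing on end, 60 mm in diameter, 50 mm tall, origin under its centre. Leave it alone.
- driver: Loose screwdriver lying on the bench, origin under its middle, x along the blade. Leave it alone.
- brush: Loose brush lying on the bench, origin under its middle, x towards the bristles. Leave it alone.
- flux: Loose white bottle, 48 mm in diameter, 90 mm tall, origin under its centre. Leave it alone.
- dish: Loose yellow dish, 72 mm across, 22 mm tall, origin under its centre. Leave it alone.
- parts_bin: Loose blue open bin, 100 x 80 x 50 mm, origin under its centre. Leave it alone.

How it is judged:
By the outcome, as a careful person would: the job done as asked, in the order asked, and still so for the second after the job is handed in, with the robot touching nothing.
It also fails if it takes over 72 s, if anything falls off the work surface, if the arm or the gripper's body presses on something with over 40 N, if the wrist force passes 120 N, or if a joint passes its speed limit or range.

### The arm

A 6-joint arm with a two-finger parallel gripper is mounted at the origin on the work surface. World frame = base frame: x ahead of the robot, y to its left, z up, the work surface at z = 0. Lengths are in m, angles in degrees, forces in N, time in s.
With the tool pointing down it reaches from about 0.4 to 0.825 m from the base axis. Payload 7 kg.
Tool frame: the origin (TCP) lies at the centre of the arm's flange, where the gripper is bolted on; the fingertips stand 178 mm ahead of it and the grasp point (between the pads) lies 159 mm ahead of it; z points along the fingers, y is the line along which they close (so a half turn about z gives the same grasp; the last joint's range is limited). The gripper opens to 88 mm and grips with 3 to 60 N. Pads are 19 mm wide; open, the fingers measure 130 mm over their backs; the gripper's body (78 mm by 193 mm) begins 47 mm behind the grasp point.
Start: joints at [-52.248, 20.546, 0.682, 0, -70.136, -16.507], TCP at [0.245, -0.629, 0.405] pointing down, gripper open.
Joint ranges: [-176.03, 176.03], [-82.01, 121.73], [-58.28, 71.71], [-173.87, 95.51], [-174.79, -0.11], [-173.66, 173.66]. Speed limits (degrees/s): [136.94, 136.94, 172.46, 180, 180, 180].

### API

Orientations are given as [roll, pitch, yaw] about the fixed x, y, z axes, in that order (R = Rz(yaw) Ry(pitch) Rx(roll)).
In Python, from plant import telemetry, snapshot, workorder, nets gives the robot as it stands.
- The arm moves only by the shell command python3 -m creep 'ROWS'. ROWS is JSON, a list that holds one entry, the list of rows, each a list of 5 numbers: the shift along the tool's x, y, z normalised to -1 to 1, where 1 is 0.2 m, then the turn about the tool's z normalised to -1 to 1, where 1 is pi/2 rad, then the opening, from 0 (shut) to 1 (fully open). In form: [[[x, y, z, spin, hand], ...]]. A call has 1 to 8 rows; each row shifts and turns the commanded pose from where the row before left it, along the tool's axes as they then stand; what a row does not reach is not made up. A row lasts 1/12 s, in which the tool goes at most 41.7 mm and 7.16 degrees, less where a joint would pass 70% of its speed; a pose out of reach is approached as far as the arm can. A call with a number of a shift or a turn outside -1 to 1 is refused whole. A call with a gripper value outside its range is refused whole. The fingers move at their own pace and stop on an object; the grip force is fixed at half the most. Time passes only in rows, so rows that do not move let the fingers close. It gives the time, the measured TCP pose, the force, the opening and the grip force at its end, in the units of the state.
- telemetry.get_obs(): the state, without advancing time (a new reading comes with each control period).
- snapshot(name): name is "scene" or "side" or "wrist"; returns a dict with "frame" (400x640x3 uint8, red, green, blue), "fx", "fy", "cx", "cy" (pixels), "k1" (the pictures are not rectified: a ray, as slopes to the right and down, at radius r is drawn at 1 + k1 r^2 times it, then the intrinsics apply), "rvec" (rotation vector, rad) and "tvec" (3), from world to camera coordinates, as OpenCV has them; the wrist camera has in their place "mount" (4x4, takes a point from camera to tool coordinates, whose origin is the TCP and whose axes are the flange's). Camera axes: x right, y down, z forward; pixel columns grow to the right and rows downward; lengths in m; the calibration is good to about 2 mm. A picture is of the moment at which its call begins: read the wrist's pose just before it. There is no depth.
- workorder.close_job(): hands the job in; it is judged then, once.
Trained networks look in a picture, given as the dict that the camera call returned (one of the last four; its "shot" number tells which), for a name from the list of things; names that differ only in an ending like _2 or _b are one class to them, and where a whole thing is asked for, a point or a joint stands for the part that bears it (a point fixed in the world has none). Each returns a list of dicts, best first, with "confidence" (0 to 1); they miss things now and then, are a little off and sometimes report something else, mostly with a low value. They report only what shows in the picture. A call takes as long as a camera call.
- nets.find_in(picture, query): "uv" ([column, row] in pixels, amid what is visible of it).
- nets.masks_of(picture, query): "region" (400x640 bool, what is visible of it) and "uv" ([column, row] in pixels, amid what is visible of it).
- nets.landmark_of(picture, query): "uv" ([column, row] in pixels: a listed point, or the origin of a listed thing).
The state is a dict: "clock": time; "joint_pos": joint angles; "qvel": joint speeds; "tau": joint torques, N m; "tool_pos": TCP position; "orientation": TCP orientation; "force": force on the tool from outside, world axes, zero at the start; "moment": the same for the moment, N m; "opening": finger opening in m; "gripper_force": force on a finger pad.
Only numpy, scipy, OpenCV 4.12 (cv2) and the standard library are available. Lean on these libraries where they do the work, as an engineer would, in place of code of your own. Each camera call takes 0.05 s, during which the arm holds its last target. There are 200 camera calls.

## Working session

There is one attempt and no reset: what is moved stays moved. The work goes in short steps, Python scripts to look and compute and a shell command to move; the robot and the scene stay as the last step left them, time stands still between calls to the robot, and variables do not carry over. Pictures are saved under pics/ and viewed, at most 12 in all, crops included, and the job is handed in when it is done.

```bash
ls; mkdir -p pics
cat > h.py <<'E'
import numpy as np, cv2
from scipy.spatial.transform import Rotation as R
from plant import telemetry, snapshot, workorder, nets
def cam(s,obs=None):
    if 'mount' in s and s['mount'] is not None:
        o=obs; T=np.eye(4); T[:3,:3]=R.from_euler('xyz',o['orientation'],degrees=True).as_matrix(); T[:3,3]=o['tool_pos']
        C=T@np.array(s['mount']); return C[:3,:3],C[:3,3]
    Rm=cv2.Rodrigues(np.array(s['rvec'],float))[0]; return Rm.T,-Rm.T@np.array(s['tvec'],float)
def ray(s,uv,obs=None):
    x=(uv[0]-s['cx'])/s['fx'];y=(uv[1]-s['cy'])/s['fy']
    a,b=x,y
    for _ in range(30):
        f=1+s['k1']*(a*a+b*b); a,b=x/f,y/f
    Rm,c=cam(s,obs); return c,Rm@np.array([a,b,1.])
def onz(s,uv,z,obs=None):
    c,d=ray(s,uv,obs); return c+d*(z-c[2])/d[2]
def proj(s,P,obs=None):
    Rm,c=cam(s,obs); p=Rm.T@(np.array(P)-c); a,b=p[0]/p[2],p[1]/p[2]; f=1+s['k1']*(a*a+b*b)
    return np.array([s['fx']*a*f+s['cx'],s['fy']*b*f+s['cy']])
def tri(rs):
    A=np.zeros((3,3));B=np.zeros(3)
    for c,d in rs:
        d=d/np.linalg.norm(d);M=np.eye(3)-np.outer(d,d);A+=M;B+=M@c
    return np.linalg.solve(A,B)
def save(s,n): cv2.imwrite('pics/'+n,s['frame'][:,:,::-1])
E
cat > a.py <<'E'
from h import *
np.set_printoptions(precision=4,suppress=True)
o=telemetry.get_obs(); print(o)
Z=dict(magnifier=0,notch=.045,lens=.015,column=0,key=.138,stop=.08,board_centre=.022,tray=0,spool=0,driver=0,brush=0,flux=0,dish=0,parts_bin=0)
for n in ['scene','side','wrist']:
    o=telemetry.get_obs(); s=snapshot(n); save(s,n+'0.png')
    print(n,cam(s,o)[1])
    for k,z in Z.items():
        r=nets.landmark_of(s,k)
        for q in r[:2]: 
            if q['confidence']>.25: print(k,round(q['confidence'],2),np.round(q['uv'],1),onz(s,q['uv'],z,o))
E
python3 a.py; cd pics; python3 -c "
import cv2,numpy as np
a=[cv2.imread(x+'0.png') for x in ['scene','side']]
print(a[0].shape)"
```

```text
pics
{'clock': 0.0, 'joint_pos': array([-52.2504,  20.5908,   0.6312,  -0.0208, -70.1345, -16.5061]), 'qvel': array([-0.0058, -0.0199, -0.0373, -0.0333, -0.0298,  0.0629]), 'tau': array([ -0.    , -58.2711,  29.3047,   6.997 ,   0.0069,  -0.0001]), 'tool_pos': array([ 0.2445, -0.6289,  0.4037]), 'orientation': array([ 179.9042,   -0.008 , -158.7636]), 'force': array([0.0126, 0.3014, 0.0366]), 'moment': array([-0.0637, -0.011 ,  0.0323]), 'gripper_force': 0.0, 'opening': 0.08759613337540063}
scene [0.9571 0.5464 1.0563]
magnifier 0.83 [301.1 182.4] [ 0.5251 -0.2025  0.    ]
lens 0.61 [281.9 202.1] [ 0.6371 -0.1549  0.015 ]
column 0.56 [350.  253.2] [0.5565 0.1402 0.    ]
key 0.89 [357.3 228.3] [0.54   0.1396 0.138 ]
stop 0.79 [351.8 238.4] [0.5507 0.1332 0.08  ]
board_centre 0.63 [364.1 200. ] [0.394  0.0091 0.022 ]
board_centre 0.58 [358.2 278.8] [0.5979 0.233  0.022 ]
tray 0.6 [327.1 225.5] [0.5559 0.01   0.    ]
spool 0.79 [264.9 236.8] [ 0.7555 -0.0732  0.    ]
spool 0.74 [302.5 181.5] [ 0.5183 -0.2031  0.    ]
driver 0.46 [364.  199.4] [ 0.3806 -0.0047  0.    ]
brush 0.82 [235.9 
[... 723 characters left out ...]
0.93 [315.1 273.8] [0.5651 0.1361 0.08  ]
board_centre 0.59 [324.4 261.2] [0.5579 0.0404 0.022 ]
board_centre 0.57 [294.7 319.1] [0.5975 0.2408 0.022 ]
tray 0.59 [327.6 263.9] [0.5506 0.0299 0.    ]
spool 0.78 [263.  233.4] [ 0.7623 -0.055   0.    ]
driver 0.78 [389.6 265.2] [0.3776 0.0049 0.    ]
brush 0.61 [290.4 175.5] [ 0.7445 -0.343   0.    ]
brush 0.52 [303.4 210.9] [ 0.663 -0.174  0.   ]
dish 0.93 [387.6 381.7] [0.3549 0.3586 0.    ]
parts_bin 0.9 [393.8 159.7] [ 0.3975 -0.4987  0.    ]
parts_bin 0.71 [387.7 380.8] [0.3549 0.3563 0.    ]
wrist [ 0.1706 -0.6572  0.3854]
key 0.38 [363.9 298. ] [ 0.3127 -0.5569  0.138 ]
parts_bin 0.76 [361.9 300.5] [ 0.3966 -0.5019 -0.    ]
(400, 640, 3)
```

View pics/scene0.png

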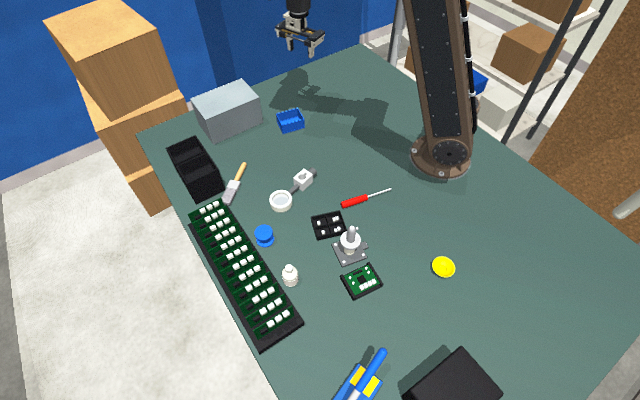

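View pics/side0.png

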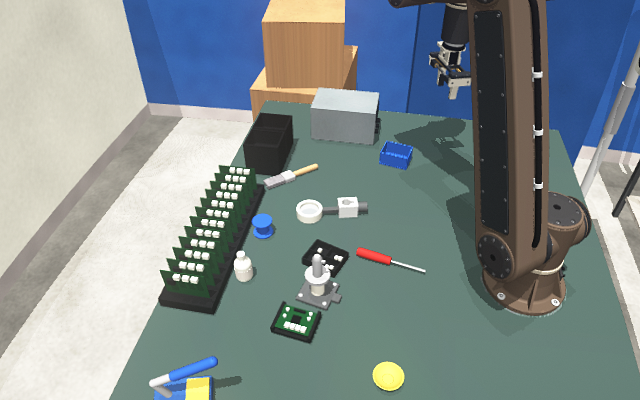

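The scene view shows the magnifier's collar at (303,180) and its lens at (281,201). The column is at (350,245) and the board at (361,281), on the column's far left (+y), with the tray at (327,225). The side view agrees. Next I'll put the wrist camera over the magnifier.

```bash
cat >> h.py <<'E'
def delta(P,yaw,o=None):
    "normalised total shift (in present tool axes) and spin to reach P, yaw"
    o=o or telemetry.get_obs(); Rm=R.from_euler('xyz',o['orientation'],degrees=True).as_matrix()
    y0=o['orientation'][2]; d=(yaw-y0+180)%360-180
    print('shift',np.round(Rm.T@(np.array(P)-o['tool_pos'])/.2,4),'spin',round(-d/90,4),'tilt',np.round(o['orientation'],2))
E
python3 -c "
from h import *
delta([.50,-.225,.42],-155)"
```

```text
shift [-1.9224  1.4205 -0.0766] spin -0.0417 tilt [-180.     -0.   -158.75]
```

```bash
python3 -m creep '[[[-0.16,0.118,-0.01,0,1],[-0.16,0.118,-0.01,0,1],[-0.16,0.118,-0.01,0,1],[-0.16,0.118,-0.01,0,1],[-0.16,0.118,-0.01,0,1],[-0.16,0.118,-0.01,0,1],[-0.16,0.118,-0.01,0,1],[-0.16,0.118,-0.01,0,1]]]'
python3 -m creep '[[[-0.16,0.118,0,0,1],[-0.16,0.118,0,-0.02,1],[-0.16,0.118,0,-0.02,1],[-0.16,0.118,0,0,1],[0,0,0,0,1],[0,0,0,0,1]]]'
cat > b.py <<'E'
from h import *
import sys
np.set_printoptions(precision=4,suppress=True)
Z=dict(magnifier=0,notch=.045,lens=.015)if sys.argv[2]=='m' else dict(column=0,key=.138,stop=.08,board_centre=.022,tray=0) if sys.argv[2]=='c' else dict(magnifier=.08,notch=.125,lens=.095,key=.138,stop=.08,board_centre=.022)
o=telemetry.get_obs(); s=snapshot('wrist'); save(s,sys.argv[1]+'.png')
print(o['tool_pos'],o['orientation'],cam(s,o)[1],s['fx'])
for k,z in Z.items():
    for q in nets.landmark_of(s,k)[:2]:
        if q['confidence']>.25: print(k,round(q['confidence'],2),np.round(q['uv'],1),onz(s,q['uv'],z,o))
E
python3 b.py w1 m
```

```text
clock: 2.92
tool_pos: [0.4153, -0.3586, 0.4211]
orientation: [-180.0, 0.0, -158.8]
force: [0.9, 0.2, -0.8]
opening: 0.0876
gripper_force: 0.0
clock: 3.42
tool_pos: [0.4976, -0.2222, 0.4208]
orientation: [-180.0, 0.0, -154.9]
force: [-0.6, -0.6, 0.1]
opening: 0.0877
gripper_force: 0.0
[ 0.4976 -0.2222  0.4208] [-179.995     0.015  -154.9379] [ 0.4257 -0.2551  0.4014] 325.42315445717423
magnifier 0.86 [323.8 197.8] [ 0.5335 -0.1941  0.    ]
notch 0.87 [331.1 190.3] [ 0.5098 -0.1973  0.045 ]
lens 0.95 [315.2 281.2] [ 0.6411 -0.1562  0.015 ]
```

View pics/w1.png

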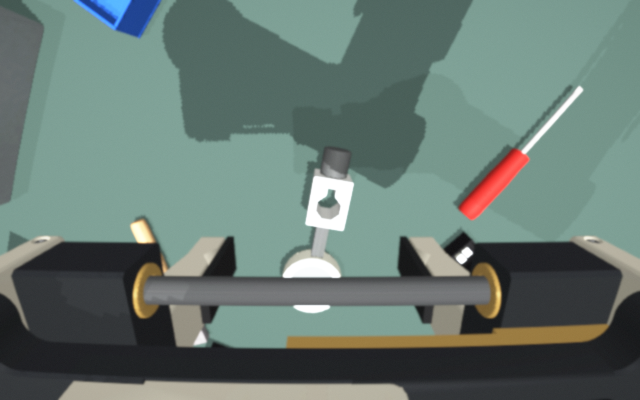

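The wrist view shows the collar at (330,200), its bore at (329,207), the counterweight at (336,160) and the lens ring at (311,282). I'll refine the pose by fitting the collar box's silhouette.

```bash
cat > fit.py <<'E'
from h import *
from scipy.optimize import minimize
np.set_printoptions(precision=4,suppress=True)
o=telemetry.get_obs(); s=snapshot('wrist'); g=s['frame'].astype(int)
m=((g.min(2)>110)&(g.max(2)-g.min(2)<45)).astype(np.uint8)
m[240:]=0; m[:,:280]=0; m[:,380:]=0
m=cv2.morphologyEx(m,cv2.MORPH_OPEN,np.ones((3,3)))
n,l,st,ce=cv2.connectedComponentsWithStats(m); i=1+np.argmax(st[1:,4]); c,_=cv2.findContours((l==i).astype(np.uint8),0,2)
H=cv2.convexHull(np.vstack(c)); S=8
M=np.zeros((100*S,100*S),np.uint8); off=np.array([280,150])
cv2.fillPoly(M,[((H[:,0]-off+.5)*S).astype(np.int32)],1)
def hull(p):
    Rz=R.from_euler('z',p[2]).as_matrix()
    P=[Rz@np.array([x,y,z])+[p[0],p[1],0] for x in(-.034,.024) for y in(-.022,.022) for z in(0,.045)]
    u=np.array([proj(s,q,o) for q in P]); return cv2.convexHull(u.astype(np.float32))[:,0]
def cost(p):
    K=np.zeros_like(M); cv2.fillPoly(K,[((hull(p)-off+.5)*S).astype(np.int32)],1)
    return 1-(K&M).sum()/(K|M).sum()
r=minimize(cost,[.5335,-.1941,.34],method='Nelder-Mead',options=dict(initial_simplex=[[.5335,-.1941,.34],[.54,-.1941,.34],[.5335,-.188,.34],[.5335,-.1941,.45]],maxiter=150))
print(st[i],r.x,np.degrees(r.x[2]),r.fun)
f=s['frame'][:,:,::-1].copy(); f=cv2.resize(f[130:330,250:400],None,fx=4,fy=4 if 0 else 4,interpolation=cv2.INTER_CUBIC)[:600]
d=lambda P:((proj(s,P,o)-[250,130]+.5)*4).astype(int)
cv2.polylines(f,[((hull(r.x)-[250,130]+.5)*4).astype(np.int32)],1,(0,0,255),1)
c,sn=np.cos(r.x[2]),np.sin(r.x[2])
for x,z in((0,.045),(-.024,.045),(.115,.015),(-.066,.017)): cv2.circle(f,tuple(int(v) for v in d([r.x[0]+c*x,r.x[1]+sn*x,z])),3,(0,0,255),-1)
cv2.imwrite('pics/fit.png',f)
E
python3 fit.py
```

```text
[ 280  135  100  105 7121] [ 0.5252 -0.1692 -0.0616] -3.5283662600167407 0.6961161839525174
```

View pics/fit.png

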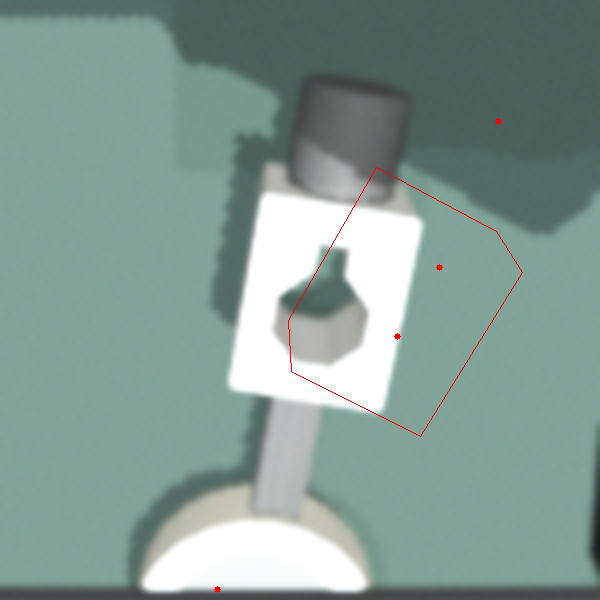

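The crop shows the clear white top face, with corners near (262,193), (422,222), (383,411) and (230,388). The threshold let the bench in, so I'll fit the saturated top face instead.

```bash
cat > fit2.py <<'E'
from h import *
np.set_printoptions(precision=4,suppress=True)
o=telemetry.get_obs(); s=snapshot('wrist'); f=cv2.resize(s['frame'][130:245,280:380],None,fx=8,fy=8,interpolation=cv2.INTER_CUBIC)
m=(f.min(2)>228).astype(np.uint8)
n,l,st,ce=cv2.connectedComponentsWithStats(m); print(st)
i=1+np.argmin(np.where(st[1:,4]>20000,st[1:,1],9999))
c,_=cv2.findContours((l==i).astype(np.uint8),0,1); c=max(c,key=cv2.contourArea)[:,0]
W=np.array([onz(s,(p+.5)/8-.5+[280,130],.045,o)[:2] for p in c]) # metric
(cx,cy),(w,h),a=cv2.minAreaRect((W*1000).astype(np.float32)); print(cx,cy,w,h,a)
b=cv2.boxPoints(((cx,cy),(w,h),a)); 
e=b[1]-b[0] if np.linalg.norm(b[1]-b[0])>np.linalg.norm(b[2]-b[1]) else b[2]-b[1]
e/=np.linalg.norm(e); e*=np.sign(e[0]); print('origin',np.array([cx,cy])+5*e,'yaw',np.degrees(np.arctan2(e[1],e[0])))
E
python3 fit2.py
```

```text
[[     0      0    800    920 642295]
 [   221    387    381    435  93705]]
525.5858154296875 -192.70947265625 60.806583404541016 46.09806442260742 14.872809410095215
origin [ 530.4183 -191.4261] yaw 14.872813
```

```bash
python3 -c "
from h import *
delta([.5304,-.1914,.33],-165.1)"
```

```text
shift [-0.2264  0.0812  0.4535] spin 0.1094 tilt [-180.     -0.   -155.25]
```

```bash
python3 -m creep '[[[-0.0755,0.027,0.15,0,1],[-0.0755,0.027,0.15,0,1],[-0.0755,0.027,0.1535,0,1],[0,0,0,0.055,1],[0,0,0,0.0544,1],[0,0,0,0,1]]]'
sed -i 's/\[130:245,280:380\]/[110:270,240:400]/; s/+\[280,130\]/+[240,110]/' fit2.py; python3 fit2.py; python3 b.py w2 m
```

```text
clock: 4.22
tool_pos: [0.5307, -0.1911, 0.3292]
orientation: [180.0, -0.1, -165.3]
force: [0.4, 0.1, -0.1]
opening: 0.0876
gripper_force: 0.0
[[      0       0    1280    1280 1468071]
 [    388     362     427     546  161227]
 [    451    1238     322      42    9102]]
525.8016357421875 -192.80506896972656 59.722747802734375 45.5090446472168 14.840150833129883
origin [ 530.6349 -191.5245] yaw 14.840159
[ 0.5308 -0.1911  0.3297] [ 179.9974   -0.0299 -164.9935] [ 0.4541 -0.211   0.3105] 325.42315445717423
magnifier 0.62 [310.4 183.4] [ 0.5332 -0.1958  0.    ]
notch 0.86 [314.8 172.6] [ 0.5118 -0.1968  0.045 ]
lens 0.6 [318. 293.] [ 0.642  -0.1589  0.015 ]
```

View pics/w2.png

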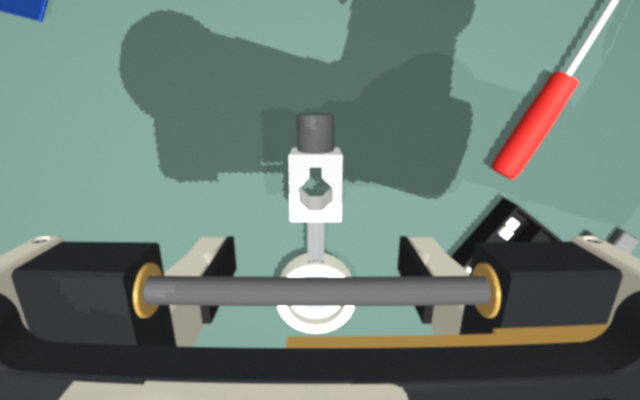

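The collar sits squarely between the fingers at (316,185), and both fits agree. I'll descend and grip.

```bash
python3 -m creep '[[[0,0,0.13,0,1],[0,0,0.13,0,1],[0,0,0.13,0,1],[0,0,0.13,0,1],[0,0,0.1,0,1],[0,0,0.05,0,1],[0,0,0.0235,0,1],[0,0,0,0,0.4]]]'
python3 -m creep '[[[0,0,0,0,0],[0,0,0,0,0],[0,0,0,0,0],[0,0,0,0,0],[0,0,0,0,0],[0,0,0,0,0]]]'
```

```text
clock: 5.13
tool_pos: [0.5309, -0.1905, 0.1909]
orientation: [180.0, -0.1, -165.0]
force: [0.6, 0.1, 0.3]
opening: 0.0845
gripper_force: 0.0
clock: 5.63
tool_pos: [0.5311, -0.1904, 0.1917]
orientation: [-180.0, 0.0, -165.0]
force: [-1.8, -1.8, 2.3]
opening: 0.0464
gripper_force: 1.0
```

```bash
python3 -m creep '[[[0,0,0,0,0],[0,0,0,0,0],[0,0,0,0,0],[0,0,-0.02,0,0],[0,0,-0.06,0,0],[0,0,-0.12,0,0],[0,0,-0.16,0,0],[0,0,-0.16,0,0]]]'
python3 -m creep '[[[0,0,-0.16,0,0],[0,0,-0.16,0,0],[0,0,-0.16,0,0],[0,0,-0.1,0,0],[0,0,-0.05,0,0],[0,0,0,0,0]]]'
python3 -c "
from h import *
delta([.56,-.01,.42],-165.1)"
```

```text
clock: 6.3
tool_pos: [0.5298, -0.1901, 0.2946]
orientation: [179.9, -0.2, -165.0]
force: [1.1, 0.2, -5.8]
opening: 0.0438
gripper_force: 30.0
clock: 6.8
tool_pos: [0.5309, -0.1903, 0.4227]
orientation: [-180.0, 0.1, -165.0]
force: [0.8, 0.0, -6.7]
opening: 0.0436
gripper_force: 30.0
shift [-0.3736  0.8329  0.014 ] spin 0.0011 tilt [-1.7998e+02  1.4000e-01 -1.6500e+02]
```

```bash
python3 -m creep '[[[-0.04,0.09,0,0,0],[-0.065,0.145,0,0,0],[-0.065,0.145,0,0,0],[-0.065,0.145,0,0,0],[-0.065,0.145,0,0,0],[-0.05,0.11,0,0,0],[-0.024,0.053,0,0,0],[0,0,0,0,0]]]'
python3 b.py w3 c
```

```text
clock: 7.47
tool_pos: [0.56, -0.0078, 0.4185]
orientation: [179.9, -0.2, -164.9]
force: [0.2, -0.5, -5.3]
opening: 0.0439
gripper_force: 30.0
[ 0.56   -0.0078  0.4185] [ 179.9439   -0.2256 -164.8694] [ 0.4833 -0.0279  0.3995] 325.42315445717423
column 0.61 [419.6 191.6] [0.5575 0.13   0.    ]
key 0.56 [479.3 220.4] [0.5427 0.1356 0.138 ]
key 0.51 [317.  242.4] [0.599  0.0043 0.138 ]
stop 0.9 [445.8 214.3] [0.5587 0.134  0.08  ]
board_centre 0.57 [494.1 245.7] [0.5963 0.2416 0.022 ]
```

View pics/w3.png

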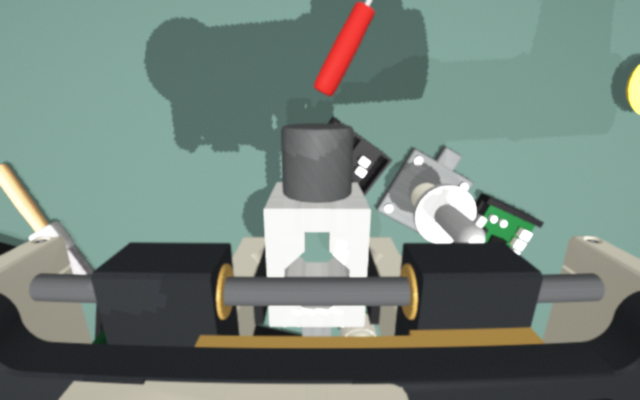

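The held magnifier fills the centre and its notch is visible at (317,245). The flange is at (445,214), the tongue at (448,160) and the board at (505,225) on the +y side. I'll turn to the approximate column yaw and look again from further forward.

```bash
python3 -m creep '[[[-0.08,-0.02,0,0,0],[-0.11,-0.03,0,0,0],[0,0,0,0.067,0],[0,0,0,0.067,0],[0,0,0,0.067,0],[0,0,0,0.067,0],[0,0,0,0.067,0],[0,0,0,0,0]]]'
python3 b.py w4 c
python3 -c "
import cv2
f=cv2.imread('pics/w4.png'); cv2.imwrite('pics/w4c.png',cv2.resize(f[100:300,340:600],None,fx=3,fy=3,interpolation=cv2.INTER_CUBIC))"
```

```text
clock: 8.43
tool_pos: [0.5992, -0.0108, 0.4211]
orientation: [-180.0, -0.0, 164.5]
force: [0.1, 0.1, -6.6]
opening: 0.0437
gripper_force: 30.0
[ 0.5992 -0.0108  0.4211] [-179.9984   -0.015   164.5031] [0.5228 0.0109 0.4018] 325.42315445717423
column 0.87 [422.1  99.7] [0.5571 0.1329 0.    ]
key 0.65 [481.8  80.4] [0.543  0.1395 0.138 ]
stop 0.75 [446.9 104. ] [0.5604 0.1313 0.08  ]
board_centre 0.83 [523.2 106.5] [0.5927 0.2399 0.022 ]
tray 0.73 [329.6 129.1] [0.5615 0.0172 0.    ]
```

View pics/w4c.png

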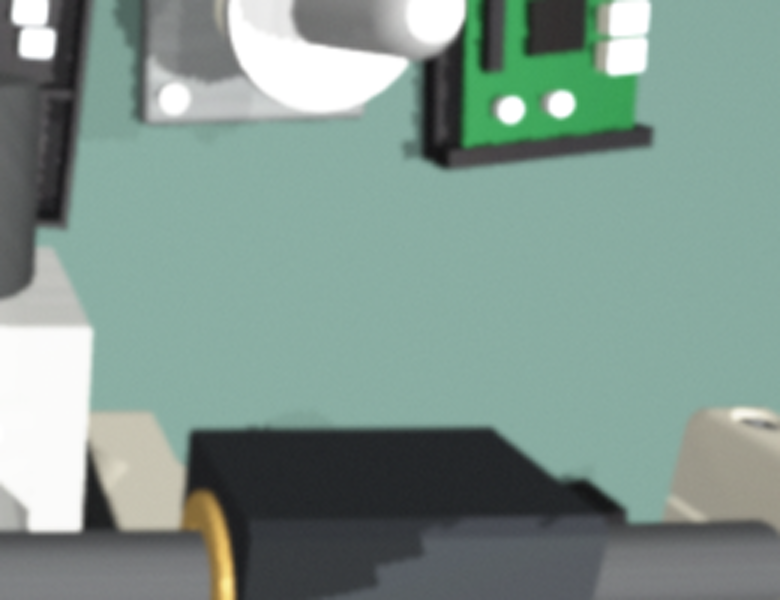

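My crop cut off the top, but the base plate's front edge (crop (145,122) to (360,115)) is almost horizontal. I'll re-crop the same picture and measure the yaw from the edges.

```bash
python3 -c "
import cv2
f=cv2.imread('pics/w4.png'); cv2.imwrite('pics/w4d.png',cv2.resize(f[30:160,370:560],None,fx=4,fy=4,interpolation=cv2.INTER_CUBIC))"
```

```text
(no output)
```

View pics/w4d.png

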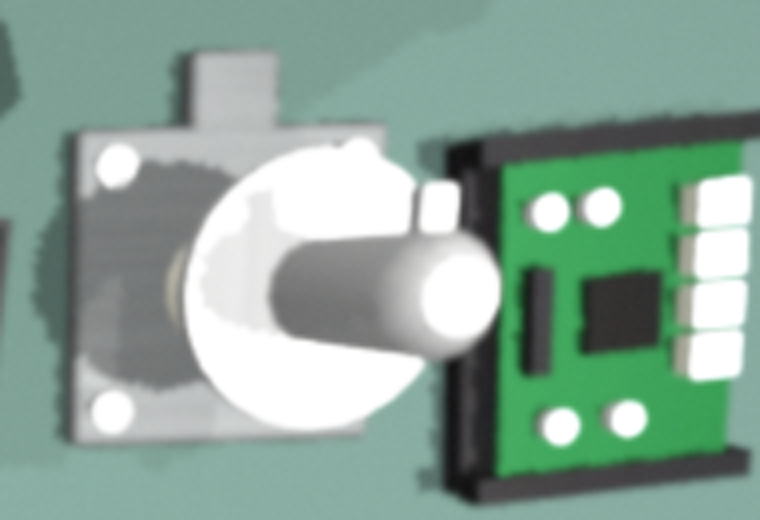

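The crop shows the base plate's corners at (80,130), (385,124) and (77,437), the tongue end at (236,50), the key at (440,205), the shaft top at (458,297), and the flange disc.

```bash
cat > c.py <<'E'
from h import *
from scipy.optimize import least_squares
np.set_printoptions(precision=4,suppress=True)
o=dict(tool_pos=np.array([.5992,-.0108,.4211]),orientation=[-179.9984,-.015,164.5031])
s=snapshot('wrist')
W=lambda u,v,z:onz(s,((u+.5)/4-.5+370,(v+.5)/4-.5+30),z,o)[:2]
tl,tr,bl=W(80,130,.012),W(385,124,.012),W(77,437,.012); a=lambda v:np.degrees(np.arctan2(v[1],v[0]))
print('plate',tl,tr,bl,np.linalg.norm(tr-tl),np.linalg.norm(bl-tl),'yaw',a(tr-tl)-90,a(bl-tl))
print('plate ctr',(tr+bl)/2)
print('tongue end',W(197,50,.012),W(275,51,.012))
print('key',W(440,205,.138),'top',W(458,297,.149))
F=np.array([W(187,290,.08),W(304,430,.08),W(250,158,.08),W(220,390,.08),W(212,205,.08),W(320,146,.08),W(250,415,.08)])
r=least_squares(lambda p:np.hypot(*(F-p).T)-.032,[.56,.135]); print('flange',r.x,r.fun*1e3)
# scene/side checks
for n in('scene','side'):
    q=snapshot(n); k=nets.landmark_of(q,'stop'); b=nets.landmark_of(q,'board_centre')
    print(n,[ (round(x['confidence'],2),onz(q,x['uv'],.08)[:2]) for x in k[:1]],[(round(x['confidence'],2),onz(q,x['uv'],.022)[:2]) for x in b[:2]])
# board corners of green pcb z=.022
P=np.array([W(500,160,.022),W(745,140,.022),W(727,455,.022),W(497,475,.022)]);print('board',P.mean(0),P,a(P[1]-P[0])-90,a(P[2]-P[1]))
E
python3 c.py
```

```text
plate [0.5062 0.1014] [0.5266 0.1861] [0.5902 0.0823] 0.08714488199084541 0.08615888251483501 yaw -13.54746970133725 -12.808707417210574
plate ctr [0.5584 0.1342]
tongue end [0.494  0.1376] [0.4997 0.1588]
key [0.5429 0.1378] top [0.5596 0.1335]
flange [0.5585 0.1324] [-1.4658  1.9579  2.424  -0.1943  0.1125  0.382   0.8073]
scene [(0.6, array([0.555 , 0.1449]))] [(0.66, array([0.5835, 0.2394]))]
side [(0.58, array([0.5667, 0.1317]))] [(0.92, array([0.5984, 0.2377]))]
board [0.5942 0.2412] [[0.544  0.2121]
 [0.5559 0.2829]
 [0.6447 0.2701]
 [0.6323 0.1998]] -9.492896081746196 -8.217313576167498
```

```bash
python3 -c "
from h import *
delta([.5599,.1333,.42],166.6)"
```

```text
shift [0.3774 0.6394 0.0065] spin -0.0192 tilt [180.     0.   164.87]
```

```bash
python3 -m creep '[[[0.05,0.085,0,0,0],[0.075,0.128,0,0,0],[0.075,0.128,0,0,0],[0.075,0.128,0,0,0],[0.06,0.1,0,0,0],[0.0424,0.0704,0,0,0],[0,0,0,-0.0192,0],[0,0,0,0,0]]]'
python3 -m creep '[[[0,0,0.08,0,0],[0,0,0.12,0,0],[0,0,0.08,0,0],[0,0,0.02,0,0],[0,0,0,0,0]]]'
cat > d.py <<'E'
from h import *
delta([.5599,.1333,.357],166.6); print(telemetry.get_obs()['force'])
fs=[]
for n,t in(('scene',[.555,.137,.17]),('side',[.555,.137,.17])):
    s=snapshot(n);c=proj(s,t).astype(int);f=s['frame'][c[1]-40:c[1]+60,c[0]-45:c[0]+45,::-1]
    f=np.ascontiguousarray(cv2.resize(f,None,fx=4,fy=4,interpolation=cv2.INTER_CUBIC))
    fs.append(f)
cv2.imwrite('pics/over.png',np.hstack(fs))
E
python3 d.py
```

```text
clock: 9.75
tool_pos: [0.5596, 0.1344, 0.4214]
orientation: [180.0, 0.0, 166.8]
force: [-0.9, -0.3, -6.0]
opening: 0.044
gripper_force: 30.0
clock: 10.17
tool_pos: [0.5598, 0.1327, 0.3601]
orientation: [-179.9, -0.1, 166.5]
force: [0.4, 0.1, -5.3]
opening: 0.0439
gripper_force: 30.0
shift [0.0002 0.0032 0.0156] spin -0.0009 tilt [-1.7988e+02 -1.1000e-01  1.6652e+02]
[ 0.40319656  0.05265942 -5.30539347]
```

View pics/over.png

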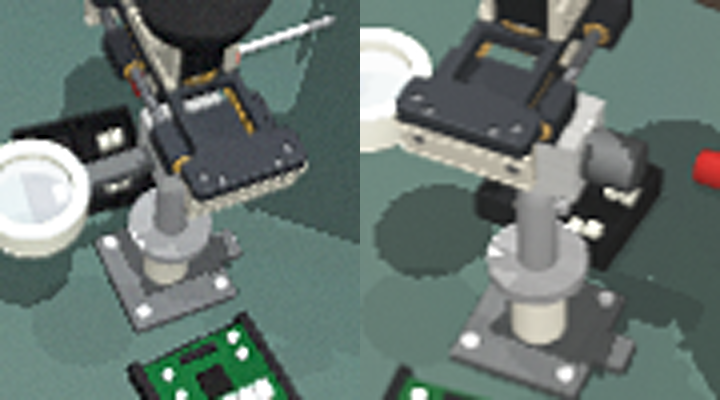

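The collar hangs above the column top in both views (scene crop (170,185), side crop (538,195)) and looks consistent with being on the axis. I'll descend slowly and watch the force.

```bash
python3 -m creep '[[[0,0,0.03,0,0],[0,0,0.03,0,0],[0,0,0.03,0,0],[0,0,0.02,0,0],[0,0,0,0,0],[0,0,0,0,0]]]'
python3 -m creep '[[[0,0,0.02,0,0],[0,0,0.015,0,0],[0,0,0,0,0],[0,0,0,0,0]]]'
```

```text
clock: 10.77
tool_pos: [0.5599, 0.1333, 0.3389]
orientation: [-180.0, -0.0, 166.6]
force: [1.4, -0.1, -5.1]
opening: 0.0436
gripper_force: 30.0
clock: 11.1
tool_pos: [0.5599, 0.1332, 0.3321]
orientation: [-180.0, -0.0, 166.6]
force: [0.0, 0.7, -6.6]
opening: 0.0442
gripper_force: 30.0
```

```bash
python3 -m creep '[[[0,0,0.01,0,0],[0,0,0.01,0,0],[0,0,0,0,0]]]'
python3 -m creep '[[[0,0,0.01,0,0],[0,0,0.01,0,0],[0,0,0,0,0]]]'
```

```text
clock: 11.35
tool_pos: [0.5598, 0.1332, 0.3278]
orientation: [-180.0, -0.0, 166.6]
force: [0.6, 0.3, -5.2]
opening: 0.0438
gripper_force: 30.0
clock: 11.6
tool_pos: [0.5598, 0.1332, 0.3238]
orientation: [-180.0, -0.0, 166.6]
force: [-0.3, 0.5, -5.7]
opening: 0.0438
gripper_force: 30.0
```

Past the key top with no force, so I'll continue.

```bash
python3 -m creep '[[[0,0,0.03,0,0],[0,0,0.03,0,0],[0,0,0.03,0,0],[0,0,0.03,0,0],[0,0,0.03,0,0],[0,0,0.03,0,0],[0,0,0,0,0],[0,0,0,0,0]]]'
python3 -m creep '[[[0,0,0.02,0,0],[0,0,0.02,0,0],[0,0,0.01,0,0],[0,0,0,0,0],[0,0,0,0,0]]]'
```

```text
clock: 12.27
tool_pos: [0.5599, 0.1332, 0.2878]
orientation: [-180.0, -0.0, 166.6]
force: [-0.2, 0.4, -4.4]
opening: 0.0438
gripper_force: 30.0
clock: 12.68
tool_pos: [0.5599, 0.1332, 0.2781]
orientation: [-180.0, -0.0, 166.6]
force: [-0.1, 0.2, -5.8]
opening: 0.0437
gripper_force: 30.0
```

```bash
python3 -m creep '[[[0,0,0.01,0,0],[0,0,0.01,0,0],[0,0,0,0,0],[0,0,0,0,0]]]'
python3 -m creep '[[[0,0,0.005,0,0],[0,0,0.005,0,0],[0,0,0,0,0],[0,0,0,0,0]]]'
```

```text
clock: 13.02
tool_pos: [0.5599, 0.1332, 0.2741]
orientation: [-180.0, -0.0, 166.6]
force: [0.5, 0.1, -4.7]
opening: 0.0437
gripper_force: 30.0
clock: 13.35
tool_pos: [0.5599, 0.1333, 0.2722]
orientation: [-180.0, -0.0, 166.6]
force: [-0.1, 0.4, -6.4]
opening: 0.0438
gripper_force: 30.0
```

```bash
python3 -m creep '[[[0,0,0.005,0,0],[0,0,0,0,0],[0,0,0,0,0]]]'
python3 -m creep '[[[0,0,0.005,0,0],[0,0,0,0,0],[0,0,0,0,0]]]'
```

```text
clock: 13.6
tool_pos: [0.56, 0.1333, 0.2717]
orientation: [180.0, 0.0, 166.6]
force: [-1.4, -0.3, 0.0]
opening: 0.0435
gripper_force: 30.0
clock: 13.85
tool_pos: [0.5599, 0.1333, 0.2717]
orientation: [180.0, 0.1, 166.6]
force: [-4.9, 0.0, 10.2]
opening: 0.0443
gripper_force: 30.0
```

Contact at z = 0.2717, which matches the seated height. I'll release and rise.

```bash
python3 -m creep '[[[0,0,-0.003,0,1],[0,0,0,0,1],[0,0,0,0,1],[0,0,0,0,1],[0,0,0,0,1],[0,0,0,0,1],[0,0,0,0,1],[0,0,0,0,1]]]'
python3 -m creep '[[[0,0,-0.05,0,1],[0,0,-0.1,0,1],[0,0,-0.15,0,1],[0,0,-0.15,0,1],[0,0,-0.1,0,1],[0,0,0,0,1]]]'
python3 b.py w5 s
```

```text
clock: 14.52
tool_pos: [0.56, 0.1333, 0.2708]
orientation: [-180.0, -0.0, 166.6]
force: [-0.2, -0.1, 0.5]
opening: 0.0866
gripper_force: 0.0
clock: 15.02
tool_pos: [0.561, 0.1335, 0.3869]
orientation: [179.7, 0.4, 166.6]
force: [0.5, 0.1, -0.1]
opening: 0.0877
gripper_force: 0.0
[0.561  0.1335 0.3869] [179.7197   0.3997 166.6188] [0.484  0.1525 0.3671] 325.42315445717423
magnifier 0.93 [311.6 185.6] [0.5597 0.1316 0.08  ]
notch 0.96 [317.4 173.2] [0.5394 0.1415 0.125 ]
lens 0.56 [315.5 302.7] [0.6723 0.1083 0.095 ]
key 0.7 [314.6 182.3] [0.5425 0.1385 0.138 ]
stop 0.96 [310.5 187.4] [0.5611 0.1302 0.08  ]
stop 0.31 [217.5 190.2] [0.5437 0.0463 0.08  ]
board_centre 0.81 [415.5 180.3] [0.5958 0.2401 0.022 ]
```

View pics/w5.png

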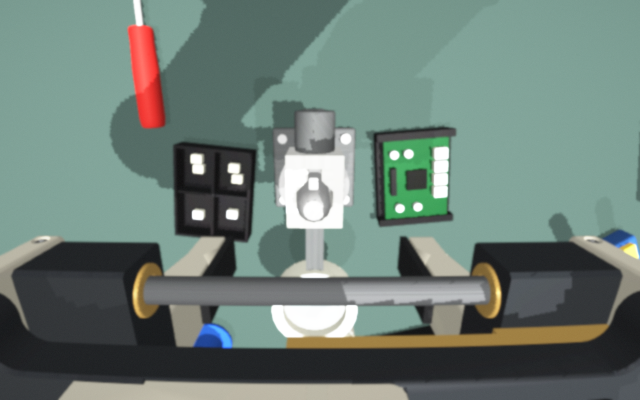

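The magnifier is seated, with the key sticking up through the notch at (314,183). The board is at (413,180). Next I'll straddle the arm at 58 mm radius.

```bash
python3 -c "
from h import *
delta([.6157,.1199,.270],166.6)"
```

```text
shift [-0.2884  0.0013  0.549 ] spin -0.0003 tilt [-1.7993e+02 -8.0000e-02  1.6657e+02]
```

```bash
python3 -m creep '[[[-0.1,0,0,0,0.5],[-0.12,0.001,0,0,0.5],[-0.068,0,0,0,0.5],[0,0,0.1,0,0.5],[0,0,0.15,0,0.5],[0,0,0.15,0,0.5],[0,0,0.1,0,0.5],[0,0,0.045,0,0.5]]]'
python3 -m creep '[[[0,0,0,0,0.4],[0,0,0,0,0.23],[0,0,0,0,0.23],[0,0,0,0,0.23],[0,0,0,0,0.23],[0,0,0,0,0.23]]]'
```

```text
clock: 16.03
tool_pos: [0.6149, 0.1195, 0.2676]
orientation: [-179.8, -0.3, 166.5]
force: [-1.3, -0.5, -0.6]
opening: 0.0446
gripper_force: 0.0
clock: 16.53
tool_pos: [0.6162, 0.1202, 0.273]
orientation: [179.9, 0.1, 166.6]
force: [-0.2, -0.6, -0.3]
opening: 0.0207
gripper_force: 0.0
```

```bash
python3 -m creep '[[[0,0,0.008,0,0.23],[0.0004,0.0152,0,-0.0333,0.23],[0.0016,0.0303,0,-0.0667,0.23],[0.0016,0.0303,0,-0.0667,0.23],[0.0016,0.0303,0,-0.0667,0.23],[0.0016,0.0303,0,-0.0667,0.23],[0,0,0,0,0.23],[0,0,0,0,0.23]]]'
```

```text
clock: 17.2
tool_pos: [0.6159, 0.1473, 0.2703]
orientation: [180.0, 0.0, -166.6]
force: [0.4, -0.1, -0.1]
opening: 0.0204
gripper_force: 0.0
```

```bash
python3 -c "
from h import *
o=telemetry.get_obs(); t=np.radians(o['orientation'][2]+180); print(o['tool_pos'],o['orientation'],o['tool_pos'][:2]-.058*np.array([np.cos(t),np.sin(t)]))"
```

```text
[0.61590446 0.14731394 0.27034196] [ 1.79994874e+02  1.01785457e-02 -1.66568794e+02] [0.55949079 0.13384183]
```

```bash
python3 -m creep '[[[0.0016,0.0303,0,-0.0667,0.23],[0.0016,0.0303,0,-0.0667,0.23],[0.0016,0.0303,0,-0.0667,0.23],[0.0016,0.0303,0,-0.0667,0.23],[0.0016,0.0303,0,-0.0667,0.23],[0.0016,0.0303,0,-0.0667,0.23],[0,0,0,0,0.23],[0,0,0,0,0.23]]]'
python3 -m creep '[[[0.0016,0.0303,0,-0.0667,0.23],[0.0016,0.0303,0,-0.0667,0.23],[0.0016,0.0303,0,-0.0667,0.23],[0.0007,0.0207,0,-0.0456,0.23],[0,0,0,0,0.23],[0,0,0,0,0.23]]]'
python3 -m creep '[[[0,0,0,0,0.1],[0,0,0,0,0.1],[0,0,0,0,0.1],[0,0,0,0,0.1],[0,0,0,0,0.1]]]'
python3 -c "
from h import *
o=telemetry.get_obs(); t=np.radians(o['orientation'][2]+180); print(o['tool_pos'],o['orientation'],o['tool_pos'][:2]-.058*np.array([np.cos(t),np.sin(t)]),o['tool_pos'][:2]+.057*np.array([np.cos(t),np.sin(t)]))"
```

```text
clock: 17.87
tool_pos: [0.5972, 0.1775, 0.2704]
orientation: [180.0, 0.0, -130.7]
force: [-0.3, 0.1, 0.5]
opening: 0.0202
gripper_force: 0.0
clock: 18.37
tool_pos: [0.578, 0.1883, 0.2704]
orientation: [-180.0, 0.0, -108.6]
force: [0.6, -0.7, 0.0]
opening: 0.0204
gripper_force: 0.0
clock: 18.78
tool_pos: [0.5779, 0.1885, 0.2703]
orientation: [-180.0, -0.0, -108.3]
force: [-0.8, 0.1, 1.7]
opening: 0.0157
gripper_force: 29.9
[0.57790252 0.18847051 0.27031113] [-1.79998746e+02 -1.39181651e-03 -1.08335903e+02] [0.55965646 0.13341526] [0.595834   0.24257654]
```

Centred on the arm. The predicted lens position is (0.596, 0.243) and the board is at about (0.595, 0.240). I'll release, rise and check.

```bash
python3 -m creep '[[[0,0,0,0,0.4],[0,0,0,0,0.4],[0,0,0,0,0.4],[0,0,0,0,0.4],[0,0,-0.04,0,0.4],[0,0,-0.1,0,0.4],[0,0,-0.15,0,0.4],[0,0,-0.15,0,0.4]]]'
python3 -m creep '[[[0.1,0,-0.1,0,0.4],[0.15,0,-0.05,0,0.4],[0.15,0,-0.05,0,0.4],[0.15,0,0,0,0.4],[-0.03,0,0,0,0.4],[0,0,0,0,0.4],[0,0,0,0,0.4]]]'
python3 b.py w6 s
python3 - <<'E'
from h import *
for n in('scene','side'):
    s=snapshot(n)
    for k,z in(('lens',.095),('magnifier',.08),('board_centre',.022)):
        print(n,k,[(round(q['confidence'],2),onz(s,q['uv'],z)[:2]) for q in nets.landmark_of(s,k)[:1]])
E
```

```text
clock: 19.45
tool_pos: [0.5776, 0.1884, 0.3591]
orientation: [179.9, -0.1, -108.3]
force: [0.6, -0.4, 0.6]
opening: 0.035
gripper_force: 0.0
clock: 20.03
tool_pos: [0.5452, 0.0898, 0.3989]
orientation: [-180.0, 0.0, -108.3]
force: [0.2, -0.2, 0.2]
opening: 0.0351
gripper_force: 0.0
[0.5452 0.0898 0.3989] [-179.9577    0.0389 -108.2946] [0.5202 0.0152 0.3796] 325.42315445717423
magnifier 0.93 [318.2 230.4] [0.5586 0.1355 0.08  ]
magnifier 0.46 [338.2 254. ] [0.5473 0.1666 0.08  ]
notch 0.79 [320.3 227.5] [0.5503 0.1155 0.125 ]
notch 0.34 [316.2 230.6] [0.5545 0.1171 0.125 ]
lens 0.93 [319.4 334. ] [0.5927 0.2431 0.095 ]
key 0.96 [337.8 255.6] [0.5428 0.1386 0.138 ]
key 0.74 [314.6 229.4] [0.5536 0.1105 0.138 ]
stop 0.77 [317.7 230.1] [0.5589 0.135  0.08  ]
scene lens [(0.73, array([0.58920136, 0.23855281]))]
scene magnifier [(0.88, array([0.54609528, 0.12930983]))]
scene board_centre [(0.71, array([0.58246519, 0.23122094]))]
side lens [(0.9, array([0.6016644 , 0.24574377]))]
side magnifier [(0.72, array([0.55636977, 0.14118765]))]
side board_centre []
```

View pics/w6.png

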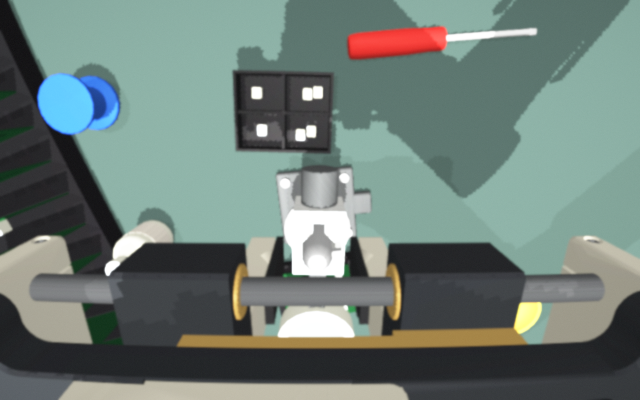

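The magnifier is seated with its lens out over the board at (318,325), the key stands to the right of the collar, and the tray and loose items are where they were. I'll hand it in.

```bash
python3 -c "
from plant import workorder
print(workorder.close_job())"
```

```text
the job is handed in; nothing more can be done
None
```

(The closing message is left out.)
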